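# Square up the tumbler tray in its slotted holder

### The arm

A 7-joint arm with a two-finger parallel gripper is mounted at the origin on the work surface. World frame = base frame: x ahead of the robot, y to its left, z up, the work surface at z = 0. Lengths are in m, angles in rad, forces in N, time in s.
With the tool pointing down it reaches from about 0.35 to 0.9 m from the base axis. Payload 8.1 kg.
Tool frame: the origin (TCP) lies midway between the tips of the shut fingers; the grasp point (between the pads) lies 19 mm behind it; z points along the fingers, x is the direction in which the jaws open and shut, and the axes are right-handed (so a half turn about z gives the same grasp; the last joint's range is limited). The gripper opens to 92 mm and grips with 3 to 60 N. Pads are 19 mm wide; open, the fingers measure 130 mm over their backs; the gripper's body (75 mm by 190 mm) begins 47 mm behind the grasp point.
Start: joints at [1.127, 0.434, 0.025, 1.573, -0.012, 1.134, -0.075], TCP at [0.209, -0.589, 0.227] pointing down, gripper open.
Joint ranges: [-2.62, 2.62], [-0.44, 2.09], [-1.27, 1.32], [0.08, 2.57], [-1.32, 4.46], [0.12, 2], [-2.74, 2.74]. Speed limits (rad/s): [2.22, 2.22, 3.01, 3.01, 3.14, 3.14, 3.14].

### API

Orientations are given as a rotation vector (axis times angle).
In Python, from cell import arm gives the robot as it stands. The module is installed in compiled form; this text tells all that it offers.
- The arm moves only by the tool play_rows, never from a script. Its argument "motion" is a list of rows, each a list of 7 numbers: the gripper's target within -1 to 1 (fully open at 1, half-way at 0, shut at -1), then the shift along the tool's x, y, z in mm, then the turn, a rotation vector about the tool's x, y, z in rad. In form: [[claw, tx, ty, tz, ax, ay, az], ...]. A call has 1 to 10 rows; each row is the pose to reach, as a shift and turn from the pose measured when the call began, along the tool's axes at that moment; what a row does not reach only later rows make up. A row lasts 1/10 s, in which the tool goes at most 50 mm and 8.59 degrees, less where a joint would pass 70% of its speed; a pose out of reach is approached as far as the arm can. A call with a gripper value outside its range is refused whole. The fingers move at their own pace and stop on an object; "force" is the grip in N (left out, the last holds). Time passes only in rows, so rows that repeat a pose let the fingers close. It gives the time, the measured TCP pose, the force and the opening at its end, in the units of the state.
- arm.observe(): the state, without advancing time (a new reading comes with each control period).
- arm.get_image(name): name is "side" or "top"; returns a dict with "img" (420x560x3 uint8, blue, green, red), "depth" (420x560 float32, m along the optical axis (not along the pixel's ray), 0 where there is no reading), "K" (3x3 intrinsics, pixels), "rvec" (rotation vector, rad) and "tvec" (3), from world to camera coordinates, as OpenCV has them. Camera axes: x right, y down, z forward; pixel columns grow to the right and rows downward; lengths in m; the calibration is good to about 2 mm. A picture is of the moment at which its call begins.
- arm.sign_off(): hands the job in, once; it reports no verdict.
Trained networks look in a picture, given as the dict that the camera call returned (one of the last four; its "shot" number tells which), for a name from the list of things; names that differ only in an ending like _2 or _b are one class to them, and where a whole thing is asked for, a point or a joint stands for the part that bears it (a point fixed in the world has none). Each returns a list of dicts, best first, with "score" (0 to 1); they miss things now and then, are a little off and sometimes report something else, mostly with a low value. They report only what shows in the picture. A call takes as long as a camera call. They do not tell look-alikes from the thing itself.
- arm.look_for(picture, query): "box" ([left, top, width, height] as shares, 0 to 1, of the picture: columns of its width, rows of its height, round what is visible of it).
The state is a dict: "clock": time; "joints": joint angles; "dq": joint speeds; "joint_efforts": joint torques, N m; "position": TCP position; "ee_rot": TCP orientation; "force": force on the tool from outside, world axes, zero at the start; "ft_torque": the same for the moment, N m; "width": opening from 0.0 (shut) to 1.0 (fully open).
Only numpy, scipy, OpenCV 4.12 (cv2) and the standard library are available. Lean on these libraries where they do the work, as an engineer would, in place of code of your own. Each camera call takes 0.05 s, during which the arm holds its last target. There are 200 camera calls.

### The job

In the glass-engraving shop, take the plywood tray by its red bar and slide it, with the tumbler standing in it, fully home into the slotted holder on the bench. Then take the steel square by its black knob and press it flat into the corner between the tray's front edge and the green fence until both outer edges sit flush, and finish while still gripping it and pressing it firmly against both. Keep the tumbler upright in its pocket and leave the other things on the bench alone.

Things in the scene. Friction and masses are not known exactly. Their poses are not given: they have to be found in the camera images.
- holder: Fixed wooden slotted holder; yaw varies. Frame on the bench at the corner where the green fence's face meets the line of a home tray's front edge; x = the way the tray slides in (about world -y), z up. The tray lies on the bench between upright faces at y = 0 (in line with the fence) and y = -95 mm, 22 mm high, and stops at a back stop at x = 140 mm.
- holder_mouth (a point): Mouth of the slots, holder x = 15, y = -47.5, z = 0 mm: here the rails and their brass lips start; the lips reach 8 mm inwards over the tray's edges, 15 mm clear beneath, 21 mm to their tops. The near rail (y = -95) flares outwards from here to x = -12, y = -115 mm.
- fence: Green fence, part of the holder and with the same frame: an upright face at y = 0 running from x = -100 mm to x = 15 mm, 22 mm high, 18 mm thick (towards +y); its free end, to x = -116 mm, is bent slightly outwards. No lip over it.
- tray: Loose plywood tray, 140 long (x) x 90 wide (y) x 10 mm thick, 0.3 to 0.45 kg; origin at the centre of its underside. It goes in +x first; its front edge is the face at x = -70 mm, by the red bar, and stands 15 mm out of the slots when home. Starts on the bench before the mouth, up to 0.3 rad off the holder's yaw; can be slid along the bench in the grip.
- tray_front (a point): middle of the lower edge of the tray's front edge face; in the holder's frame x = 0, y = -47.5 mm (give or take 2.5) when home
- tray_grip (a point): grip point, 36 mm above the underside and 55 mm behind the tray's centre (x = -55 mm), in the red upright bar: 12 mm thick along the tray's x, 40 mm wide along y, top 52 mm above the underside. Free space beside it: 50 mm towards the cork pocket, 9 mm of tray and then open bench on the other side.
- tray_pocket (a point): centre of the floor of the tray's cork pocket (tray x = 35 mm, 10 mm above its underside; walls 8 mm high, 58 mm apart inside)
- tumbler: clear glass tumbler, 54 mm wide at the rim, 68 mm tall, standing loose in the tray's pocket; origin at the centre of its underside
- tumbler_in (a point): centre of the tumbler's inner floor
- square: Flat polished steel square, 10 mm thick, 0.3 kg, knob up; slides easily (friction about 0.3). Origin: outer corner, underside. Two legs 90 x 20 mm along +x and +y; outer edges are its y = 0 and x = 0 faces. In place its origin is at the holder's, its +x along the holder's -x (that edge on the fence), its +y along the holder's -y (that edge on the tray). Starts up to 0.5 rad off that yaw.
- square_knob (a point): grip point on the round black knob, 20 mm across, standing up from the square; at x = 40, y = 40, z = 40 mm of the square, knob top at 54 mm
- wood_block: bystander: light wood stick, 150 x 35 x 22 mm; origin at the centre of its underside
- scrub_brush: bystander: wooden scrubbing brush, 130 x 50 x 34 mm; origin at the centre of its underside
- grit_jar: bystander: amber glass jar with steel cap, 64 mm wide, 80 mm tall; origin at the centre of its underside
- goblet: bystander: stemmed glass goblet, 64 mm wide, 150 mm tall; origin at the centre of its underside
- wheel_arbor: bystander: copper engraving wheel on its arbor standing up, 52 mm wide, 70 mm tall; origin at the centre of its underside
- water_bowl: bystander: blue ceramic bowl, 110 mm wide, 45 mm tall; origin at the centre of its underside
Not all that is in view belongs to the job. Leave any turquoise or yellow look-alike of the square alone.

How it is judged:
On the way:
1. the loaded tray is slid fully home in the slotted holder, before the square is brought to the corner (x of tray_front in the frame of holder above -0.004 m and y of tray_front in the frame of holder between -0.053 and -0.042 m and height (world z) of tray_front below 0.004 m and angle between tray's own z axis and vertical below 0.05 rad and horizontal distance between tumbler_in and tray_pocket below 0.012 m and angle between tumbler's own z axis and vertical below 0.12 rad and horizontal distance between square and holder above 0.03 m), for 0.2 s.
At the end, for the whole second after the job is handed in: Tray home (front edge within 4 mm), tumbler upright in its pocket; square flat on the bench, corner within 4 mm, edges parallel to fence and tray within 0.03 rad, pressed over 1 N on each, fingers bearing on it over 3 N, all at rest through the last second (x of each of tray_front, square in the frame of holder above -0.004 m and y of tray_front in the frame of holder between -0.053 and -0.042 m and height (world z) of tray_front below 0.004 m and angle between each of tray, square's own z axis and vertical below 0.05 rad and horizontal distance between tumbler_in and tray_pocket below 0.012 m and angle between tumbler's own z axis and vertical below 0.12 rad and x of square in the frame of holder below 0.003 m and y of square in the frame of holder between -0.004 and 0.003 m and angle between the x axis of square and the x axis of holder, either way round below 0.03 rad and angle between the y axis of square and the y axis of tray, either way round below 0.03 rad and x of square_knob in the frame of holder below 0 m and height (world z) of square below 0.005 m and contact force between square and fence above 1 N and contact force between square and tray above 1 N and contact force between the fingers and square above 3 N and linear speed of each of square, tray below 0.01 m/s and linear speed of tumbler below 0.02 m/s); the arm keeps its last pose, push and grip.
It fails at once if the tumbler tips or leaves the tray (angle between tumbler's own z axis and vertical above 0.4 rad or distance between tumbler_in and tray_pocket above 0.04 m).
It fails at once if one of the other things on the bench is disturbed (shifted more than 25 mm) (distance of any of wood_block, scrub_brush, grit_jar, goblet, wheel_arbor, water_bowl from where it was at the start of the episode above 0.025 m).
It also fails if it takes over 61 s, if anything falls off the work surface, if the arm or the gripper's body presses on something with over 40 N, if the wrist force passes 120 N, or if a joint passes its speed limit or range.

## Working session

There is one attempt and no reset: what is moved stays moved. The work goes in short steps, Python scripts to look and compute and a tool call to move; the robot and the scene stay as the last step left them, time stands still between calls to the robot, and variables do not carry over. Pictures are saved under pics/ and viewed, on a budget of 10 in all, crops included, one or two more only if the job needs it, and the job is handed in when it is done.

Besides the shell and the picture viewer there is one more tool, called after "Emit:" by a JSON object that holds its "name" and its "arguments". play_rows: Moves the arm, as the interface text tells. Its arguments: {"type":"object","properties":{"motion":{"type":"array"},"force":{"type":"number"}},"required":["motion"]}

```bash
mkdir -p pics; cat > h.py <<'E'
import numpy as np, cv2
from cell import arm
def world(p,u=None,v=None):
    R=cv2.Rodrigues(np.array(p["rvec"],float))[0];t=np.array(p["tvec"],float).ravel();K=np.array(p["K"])
    if u is None: v,u=np.mgrid[0:420,0:560]
    d=p["depth"] if np.ndim(u)==2 else p["depth"][int(v),int(u)]
    c=np.stack([(u-K[0,2])/K[0,0]*d,(v-K[1,2])/K[1,1]*d,d],-1)
    return (c-t)@R
def ray(p,u,v,z):
    R=cv2.Rodrigues(np.array(p["rvec"],float))[0];t=np.array(p["tvec"],float).ravel();K=np.array(p["K"])
    d=R.T@np.array([(u-K[0,2])/K[0,0],(v-K[1,2])/K[1,1],1]);o=-R.T@t
    return o+d*(z-o[2])/d[2]
E
python3 - <<'E'
from h import *
s=arm.observe();print(s["clock"],s["position"],s["ee_rot"],s["width"],s["force"])
ps={}
for n in("top","side"):
    p=arm.get_image(n);cv2.imwrite(f"pics/{n}0.png",p["img"]);
    np.savez(f"{n}0.npz",**{k:p[k] for k in("img","depth","K","rvec","tvec")})
    R=cv2.Rodrigues(np.array(p["rvec"],float))[0];print(n,-R.T@np.ravel(p["tvec"]),R[2],p["K"][0])
    for q in("tray_grip","tray","square","square_knob","holder","fence","tumbler"):
        for r in arm.look_for(p,q)[:3]:
            b=np.array(r["box"])*[560,420,560,420];print(q,np.round(b).astype(int),round(r["score"],2))
E
```

```text
0.0 [ 0.20865128 -0.58860737  0.22595675] [-2.56521867e+00  1.81227213e+00  2.12227770e-03] 0.9978947221046174 [-0.38347243 -0.15355138 -0.56249337]
top [ 0.3738142  -0.12710491  1.03807205] [ 0.1133004   0.0057084  -0.99354438] [400.03827126   0.         280.01121608]
tray_grip [138 145  59  39] 0.85
tray [137 143  60  40] 0.75
square [330 305  34  42] 0.98
square [160 229  33  49] 0.96
square [254 214  42  37] 0.84
square_knob [258 212  40  37] 0.86
square_knob [419 239  36  42] 0.81
square_knob [162 231  35  45] 0.79
holder [299  83  21  28] 0.59
holder [221 134 105  59] 0.58
fence [223 136  49  12] 0.61
fence [254 215  46  34] 0.41
tumbler [161 147  30  25] 0.85
tumbler [223 138 105  57] 0.44
side [0.1859954  0.54291002 0.62661314] [ 0.32562839 -0.72592374 -0.60580597] [381.55712161   0.         278.25436696]
tray_grip [120 276  81  61] 0.78
tray [121 275  81  63] 0.95
tray [331 174  45  30] 0.57
square [275 222  45  33] 0.69
square [344 150  40  22] 0.67
square [376 208  53  25] 0.66
square_knob [278 221  40  35] 0.95
square_knob [244 308  64  44] 0.87
square_knob [376 206  52  25] 0.76
holder [175 187 102  63] 0.97
holder [275 221  43  34] 0.55
fence [175 213  38  38] 0.81
fence [334 176  42  27] 0.67
fence [173 186 102  65] 0.65
tumbler [154 258  28  39] 0.9
```

```bash
python3 - <<'E'
import cv2
a=cv2.imread("pics/top0.png");cv2.imwrite("pics/top0b.png",cv2.resize(a,(800,600),interpolation=3))
cv2.imwrite("pics/crop0.png",cv2.resize(a[115:295,115:355],(800,600),interpolation=3))
E
```

```text
(no output)
```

View pics/top0b.png

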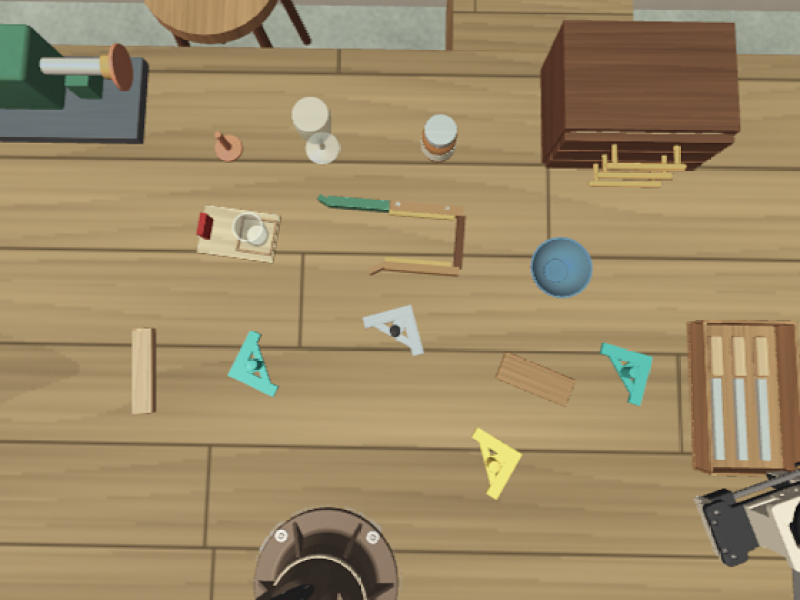

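View pics/crop0.png

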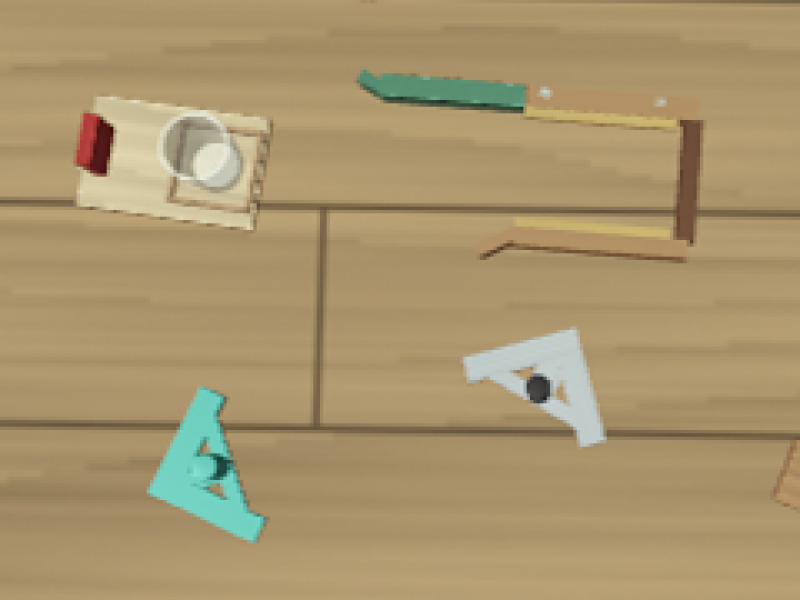

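The top view (800x600) shows four squares. The grey steel one with the black knob at about (395,330) is the target. The look-alikes are turquoise at (253,365) and (630,372), and yellow at (495,465). The close crop confirms the choice: grey legs, black knob. The tray with the red bar is at (238,235), and the holder's mouth opens to the left, with the green fence at (355,203).

```bash
cat > meas.py <<'E'
from h import *
def load(n): return dict(np.load(n))
def mask_pts(p,m,z):
    vs,us=np.nonzero(m);return np.array([ray(p,u,v,z)[:2] for u,v in zip(us,vs)])
def fit(P):
    (c,s,a)=cv2.minAreaRect(P.astype(np.float32)*1000);return np.round(c,1),np.round(s,1),round(a,2)
E
python3 - <<'E'
from meas import *
for n in("top0.npz","side0.npz"):
    p=load(n);W=world(p);z=W[...,2];hsv=cv2.cvtColor(p["img"],cv2.COLOR_BGR2HSV);H,S,V=[hsv[...,i].astype(int) for i in range(3)]
    R=(W[...,0]>.3)&(W[...,0]<.75)
    reg=R&(W[...,1]>-.3)&(W[...,1]<.35)
    def rep(name,m,zz):
        P=W[m][:,:2];print(n,name,len(P),"z",np.round(np.percentile(W[m][:,2],[5,50,95])*1000,1),fit(P) if len(P)>5 else None)
        return P
    g=reg&(H>65)&(H<88)&(S>90)&(V<150)&(z>.018)&(z<.026);P=rep("fence top",g,.022)
    r=reg&((H<8)|(H>172))&(S>150)&(W[...,0]>.5)
    rep("bar top",r&(z>.047),.052)
    sq=reg&(S<50)&(V>120)&(W[...,1]<.05)&(W[...,1]>-.12)&(W[...,0]<.55)
    rep("square",sq&(z>.006)&(z<.014),.01)
    k=reg&(V<70)&(z>.045)&(W[...,1]<.05)&(W[...,1]>-.12)&(W[...,0]<.55);P=rep("knob",k,.054)
    if len(P):print(P.mean(0))
    t=reg&(W[...,0]>.48)&(W[...,1]>.08)&(z>.006)&(z<.014);rep("tray",t,.01)
    hl=reg&(W[...,0]>.45)&(W[...,1]<.05)&(z>.016)&(z<.027);rep("holder",hl,.022)
    br=reg&(W[...,1]<.07)&(W[...,0]>.48)&(H>18)&(H<32)&(S>110)&(z>.017)&(z<.026);rep("brass",br,.021)
    print("bench z",np.median(z[reg]))
E
```

```text
top0.npz fence top 263 z [18.8 21.4 24.2] (array([546.7,  57.8]), array([109.6, 377.9]), 53.57)
top0.npz bar top 75 z [48.1 50.8 54.2] (array([615.3, 231.9]), array([13.3, 39.1]), 84.73)
top0.npz square 245 z [ 6.5  9.1 12.1] (array([446.3, -87.1]), array([54.3, 64.5]), 0.95)
top0.npz knob 33 z [49.3 53.  56.2] (array([ 431.2, -112.4]), array([15.9, 15.6]), 43.95)
[ 0.4322015 -0.113586 ]
top0.npz tray 1096 z [ 6.8  9.3 12.9] (array([604.9, 189.5]), array([179. , 241.2]), 59.75)
top0.npz holder 1541 z [17.7 20.8 24. ] (array([603.4, -99.9]), array([271.6, 138.1]), 86.25)
top0.npz brass 269 z [18.1 20.3 23.1] (array([ 602.6, -154.9]), array([120.6,  96.5]), 86.53)
bench z -0.00039045036694173316
side0.npz fence top 213 z [18.7 20.7 23.2] (array([546.7,  64. ]), array([111.4, 385.9]), 52.71)
side0.npz bar top 118 z [47.8 50.6 52.1] (array([615.8, 236. ]), array([12.4, 40.6]), 82.96)
side0.npz square 197 z [ 7.   8.5 10.4] (array([445.2, -86.3]), array([67.3, 57.3]), 89.95)
side0.npz knob 47 z [45.7 52.  54. ] (array([ 433.1, -108.2]), array([17.1, 17. ]), 19.65)
[ 0.4328826  -0.10608253]
side0.npz tray 1608 z [ 7.   8.8 11.7] (array([654.5, 175.6]), array([140.8, 182.7]), 82.76)
side0.npz holder 1086 z [17.4 20.4 22.4] (array([605. , -97.2]), array([274.2, 138.3]), 86.76)
side0.npz brass 171 z [17.9 19.8 21.5] (array([615. , -91.6]), array([246.8, 106.5]), 82.23)
bench z -0.0010169834353559845
```

```bash
cat >> meas.py <<'E'
from scipy.optimize import minimize
from matplotlib.path import Path as _P
E
sed -i '$d' meas.py
cat >> meas.py <<'E'
def inside(poly,P):
    # signed distance (mm), positive inside
    c=np.asarray(poly,np.float32).reshape(-1,1,2);return np.array([cv2.pointPolygonTest(c,(float(a),float(b)),True) for a,b in P])
def fitpoly(polys,P,Q,x0,sig=1.5):
    # polys in local mm; P points on object, Q points off it (mm world); x0=(x,y,yaw)
    def cost(x):
        c,s=np.cos(x[2]),np.sin(x[2]);T=lambda A:(A-x[:2])@np.array([[c,-s],[s,c]])
        f=lambda A:1/(1+np.exp(-np.clip(np.max([inside(q,T(A)) for q in polys],0)/sig,-30,30)))
        return ((1-f(P))**2).sum()+(f(Q)**2).sum()
    sx=np.array(x0)+np.array([[0,0,0],[8,0,0],[0,8,0],[0,0,.1]])
    r=minimize(cost,x0,method="Nelder-Mead",options=dict(initial_simplex=sx,xatol=1e-3,fatol=1e-3,maxiter=250))
    return np.round(r.x,3),round(r.fun/(len(P)+len(Q)),4)
def onoff(p,m,z,c,rad):
    vs,us=np.mgrid[0:420,0:560]
    W=np.array([ray(p,u,v,z)[:2]*1000 for u,v in zip(us.ravel(),vs.ravel())]).reshape(420,560,2)
    n=np.hypot(*(W-np.array(c)).transpose(2,0,1))<rad
    return W[n&m],W[n&~m]
SQ=[np.array([[0,0],[90,0],[90,20],[20,20],[20,90],[0,90]],float)]
E
cat > m1.py <<'E'
from meas import *
import sys
for n in("top0.npz","side0.npz"):
    p=load(n);W=world(p);z=W[...,2];hsv=cv2.cvtColor(p["img"],cv2.COLOR_BGR2HSV);H,S,V=[hsv[...,i].astype(int) for i in range(3)]
    # square: whole grey silhouette + infill web; corner estimated
    grey=(S<55)&(V>110)&(z>.004)&(z<.016)
    HULL=[np.array([[0,0],[90,0],[90,20],[20,90],[0,90]],float)]
    dark=(V<90)
    P,Q=onoff(p,grey,.010,(445,-103),85)
    # ignore interior non-grey (knob, holes): use legs only
    print(n,"grey",len(P),fit(P/1000))
    print(n,"square",fitpoly(SQ,P,Q,(470,-128,1.35)))
    P2=W[(H>65)&(H<88)&(S>90)&(V<150)&(z>.018)&(z<.026)&(W[...,0]>.58)&(W[...,0]<.68)&(W[...,1]>-.2)&(W[...,1]<.06)]*1000
    print(len(P2),fit(P2[:,:2]/1000))
    g=(H>65)&(H<88)&(S>90)&(z>.018)&(z<.026)
    P,Q=onoff(p,g,.022,(637,-37),95)
    F=[np.array([[-116,5],[-100,0],[15,0],[15,18],[-100,18],[-116,23]],float)]
    print(n,"fence",fitpoly(F,P,Q,(628,-77,-1.62)))
    hm=(z>.016)&(z<.027)
    P,Q=onoff(p,hm,.0215,(600,-100),165)
    print(n,"holder rect",fit(P[P[:,1]<60]/1000))
    tr=(z>.005)&(z<.09)
    P,Q=onoff(p,tr&(z<.015),.010,(605,189),75)
    TR=[np.array([[-70,-45],[70,-45],[70,45],[-70,45]],float)]
    print(n,"tray",fit(P/1000))
    far=np.array([[-100,-100]])
    # ignore the pocket/glass area: treat off-pixels higher than tray as unknown
    Qm=(z<.004);_,Qn=onoff(p,~Qm,.010,(605,189),85)
    print(n,"tray fit",fitpoly(TR,P,Qn,(605,189,-1.7)))
E
python3 m1.py
```

```text
top0.npz grey 613 (array([ 426.4, -109.9]), array([89.7, 89.6]), 15.75)
top0.npz square (array([ 480.866, -140.456,    1.844]), np.float64(0.0408))
257 (array([666.4, -31.9]), array([126.2,  17. ]), 85.63)
top0.npz fence (array([653.654, -82.612,  -1.639]), np.float64(0.0128))
top0.npz holder rect (array([603.1, -99.9]), array([271. , 137.5]), 86.15)
top0.npz tray (array([608.9, 181. ]), array([131.6,  90.1]), 82.71)
top0.npz tray fit (array([608.273, 176.999,  -1.699]), np.float64(0.0098))
side0.npz grey 380 (array([ 426.4, -104.2]), array([88.2, 88.6]), 16.41)
side0.npz square (array([ 480.732, -134.44 ,    1.856]), np.float64(0.0524))
188 (array([666.1, -27.7]), array([128.6,  17.4]), 85.82)
side0.npz fence (array([652.153, -76.693,  -1.648]), np.float64(0.0152))
side0.npz holder rect (array([ 610.7, -128.4]), array([282. , 226.8]), 29.99)
side0.npz tray (array([607.3, 183.8]), array([138.5,  93.2]), 83.16)
side0.npz tray fit (array([607.47 , 182.902,  -1.698]), np.float64(0.012))
```

```bash
cat >> h.py <<'E'
from scipy.spatial.transform import Rotation as Ro
def goal(*targets):
    """targets: (x,y,z mm, yaw of tool x); prints row numbers"""
    s=arm.observe();R=Ro.from_rotvec(s["ee_rot"]);p=np.array(s["position"])*1000
    x=R.as_matrix()[:,0];print("now",np.round(p,1),"xyaw",round(np.arctan2(x[1],x[0]),4),"w",round(s["width"],3),"t",s["clock"],"F",np.round(s["force"],1),"j",np.round(s["joints"],2))
    for X,Y,Z,a in targets:
        G=None
        for aa in(a,a+np.pi):
            c,q=np.cos(aa),np.sin(aa);M=np.array([[c,q,0],[q,-c,0],[0,0,-1]])
            D=R.inv()*Ro.from_matrix(M)
            if G is None or D.magnitude()<G.magnitude():G=D
        print((X,Y,Z,a),"->",np.round(R.inv().apply(np.array([X,Y,Z])-p),1),np.round(G.as_rotvec(),4),"mag",round(G.magnitude(),2))
E
python3 -c "
from h import *
goal((420,-180,240,-1.699),(614.9,234.6,130,-1.699),(614.9,234.6,22,-1.699))"
```

```text
now [ 208.9 -589.1  226.8] xyaw -1.2301 w 0.999 t 0.8 F [0.4 0.3 0.7] j [ 1.13  0.43  0.02  1.57 -0.01  1.13 -0.08]
(420, -180, 240, -1.699) -> [-315.  -335.7  -13.3] [-0.     -0.      0.4689] mag 0.47
(614.9, 234.6, 130, -1.699) -> [-640.7 -657.9   96.7] [-0.     -0.      0.4689] mag 0.47
(614.9, 234.6, 22, -1.699) -> [-640.7 -657.9  204.7] [-0.     -0.      0.4689] mag 0.47
```

Emit:
{"name": "play_rows", "arguments": {"motion": [[0, -320, -335, 0, 0, 0, -1.35], [0, -320, -335, 0, 0, 0, -1.35], [0, -320, -335, 0, 0, 0, -1.35], [0, -320, -335, 0, 0, 0, -1.35], [0, -400, -420, 0, 0, 0, -1.7], [0, -500, -520, 0, 0, 0, -2.0], [0, -640.7, -658, 0, 0, 0, -2.67], [0, -640.7, -658, 0, 0, 0, -2.67], [0, -640.7, -658, 0, 0, 0, -2.67], [0, -640.7, -658, 0, 0, 0, -2.67]]}}

```text
clock: 1.8
position: [0.4322, -0.1397, 0.2272]
ee_rot: [3.111, 0.431, 0.001]
force: [2.2, -0.2, -0.5]
width: 0.502
```

```bash
python3 -c "
from h import *
goal((614.9,234.6,130,1.443),(614.9,234.6,22,1.443))"
```

```text
now [ 432.2 -139.7  227.2] xyaw 0.2756 w 0.502 t 1.8 F [ 2.2 -0.2 -0.5] j [ 0.64  0.2  -0.51  1.94  0.11  1.03  0.35]
(614.9, 234.6, 130, 1.443) -> [ 277.6 -310.5   97.1] [ 1.2000e-03 -1.0000e-04 -1.1674e+00] mag 1.17
(614.9, 234.6, 22, 1.443) -> [ 277.5 -310.6  205.1] [ 1.2000e-03 -1.0000e-04 -1.1674e+00] mag 1.17
```

Emit:
{"name": "play_rows", "arguments": {"motion": [[0, 277, -310, 10, 0, 0, -1.167], [0, 277, -310, 10, 0, 0, -1.167], [0, 277, -310, 10, 0, 0, -1.167], [0, 277, -310, 10, 0, 0, -1.167], [0, 277, -310, 10, 0, 0, -1.167], [0, 277, -310, 10, 0, 0, -1.167], [0, 277, -310, 10, 0, 0, -1.167], [0, 277, -310, 10, 0, 0, -1.167], [0, 277, -310, 90, 0, 0, -1.167], [0, 277, -310, 90, 0, 0, -1.167]]}}

```text
clock: 2.8
position: [0.6143, 0.2362, 0.1348]
ee_rot: [2.357, 2.077, 0.0]
force: [0.4, -0.7, -0.4]
width: 0.503
```

```bash
python3 -c "
from h import *
goal((614.9,234.6,100,1.443),(614.9,234.6,22,1.443))
p=arm.get_image('side');cv2.imwrite('pics/s1.png',cv2.resize(p['img'][150:360,80:360],(800,600),interpolation=3))"
```

```text
now [614.3 236.2 134.8] xyaw 1.4451 w 0.503 t 2.8 F [ 0.4 -0.7 -0.4] j [ 0.    0.68 -0.74  1.55  0.5   1.11  0.6 ]
(614.9, 234.6, 100, 1.443) -> [-1.5  0.8 34.8] [ 0.0001 -0.0001  0.0021] mag 0.0
(614.9, 234.6, 22, 1.443) -> [ -1.5   0.8 112.8] [ 0.0001 -0.0001  0.0021] mag 0.0
```

View pics/s1.png

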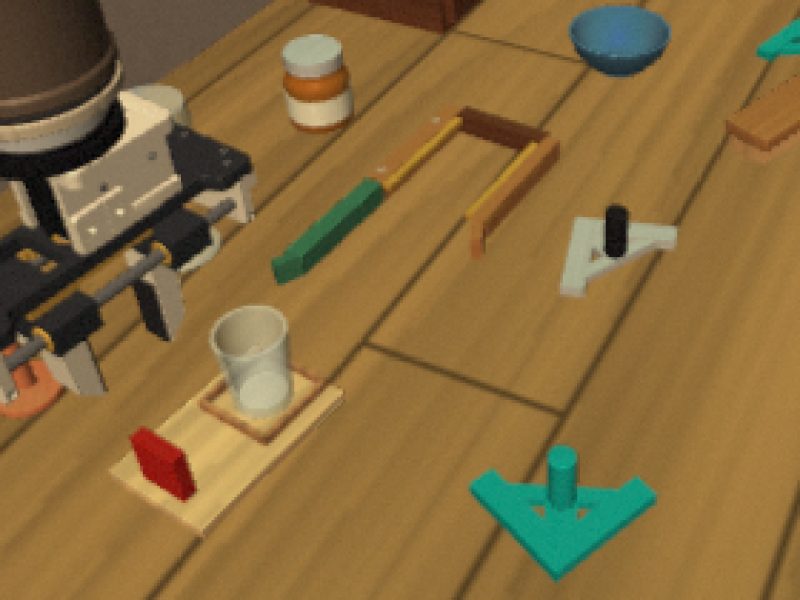

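The side view shows the fingers straddling the red bar, with the bar at about (162,463) and the fingertips above it at (90,390) and (165,330). The tumbler stands upright.

Emit:
{"name": "play_rows", "arguments": {"motion": [[0, -1.5, 0.8, 45, 0, 0, 0], [0, -1.5, 0.8, 80, 0, 0, 0], [0, -1.5, 0.8, 105, 0, 0, 0], [0, -1.5, 0.8, 112, 0, 0, 0], [0, -1.5, 0.8, 112, 0, 0, 0], [-1, -1.5, 0.8, 112, 0, 0, 0], [-1, -1.5, 0.8, 112, 0, 0, 0], [-1, -1.5, 0.8, 112, 0, 0, 0], [-1, -1.5, 0.8, 112, 0, 0, 0], [-1, -1.5, 0.8, 112, 0, 0, 0]], "force": 40}}

```text
clock: 3.85
position: [0.6124, 0.2333, 0.0182]
ee_rot: [-2.355, -2.076, 0.008]
force: [-0.9, -0.4, 4.2]
width: 0.126
```

```bash
python3 -c "
from h import *
goal((614.9,234.6,22,1.443))
p=arm.get_image('side');np.savez('side1.npz',**{k:p[k] for k in('img','depth','K','rvec','tvec')})
p=arm.get_image('top');np.savez('top1.npz',**{k:p[k] for k in('img','depth','K','rvec','tvec')})
from meas import *
for n in('side1.npz','top1.npz'):
  p=load(n);W=world(p);z=W[...,2]
  TR=[np.array([[-70,-45],[70,-45],[70,45],[-70,45]],float)]
  P,_=onoff(p,(z>.005)&(z<.015),.010,(605,189),75);_,Q=onoff(p,z>.004,.010,(605,189),85)
  print(n,fitpoly(TR,P,Q,(607,182,-1.7)))
"
```

```text
now [612.4 233.3  18.2] xyaw 1.4451 w 0.126 t 3.85 F [-0.9 -0.4  4.2] j [-0.03  0.81 -0.67  1.64  0.6   0.92  0.52]
(614.9, 234.6, 22, 1.443) -> [ 1.6  2.3 -3.8] [-0.0047  0.0024  0.0021] mag 0.01
side1.npz (array([606.497, 181.132,  -1.695]), np.float64(0.01))
top1.npz (array([608.184, 175.774,  -1.708]), np.float64(0.012))
```

```bash
cat >> h.py <<'E'
HO=np.array([652.9,-79.7]);HY=-1.643
def hp(X,Y,O=None):
    O=HO if O is None else O
    c,s=np.cos(HY),np.sin(HY);return O+X*np.array([c,s])+Y*np.array([-s,c])
def tg(*xy,z=18.5,yaw=1.4986): goal(*[(*hp(X,Y-1.8),z,yaw) for X,Y in xy])
E
python3 -c "
from h import *
tg((-250,-48.5),(-160,-48))"
```

```text
now [612.4 233.3  18.2] xyaw 1.4452 w 0.128 t 3.95 F [-1.   0.4  5.1] j [-0.03  0.81 -0.67  1.64  0.6   0.92  0.52]
(np.float64(620.7662973481825), np.float64(173.27730165745024), 18.5, 1.4986) -> [-58.5  15.8  -0.3] [-0.0049  0.0024 -0.0534] mag 0.05
(np.float64(614.7723088790215), np.float64(83.47573094606703), 18.5, 1.4986) -> [-1.483e+02  2.110e+01 -1.000e-01] [-0.0049  0.0024 -0.0534] mag 0.05
```

Emit:
{"name": "play_rows", "arguments": {"motion": [[-1, -8, 2, 0, 0, 0, -0.007], [-1, -20, 5, 0, 0, 0, -0.018], [-1, -33, 9, 0, 0, 0, -0.03], [-1, -46, 12.5, 0, 0, 0, -0.042], [-1, -59, 15.8, 0, 0, 0, -0.053], [-1, -77, 17, 0, 0, 0, -0.053], [-1, -95, 18, 0, 0, 0, -0.053], [-1, -113, 19, 0, 0, 0, -0.053], [-1, -130, 20, 0, 0, 0, -0.053], [-1, -140, 20.6, 0, 0, 0, -0.053]]}}

```text
clock: 4.95
position: [0.6153, 0.089, 0.0182]
ee_rot: [-2.302, -2.136, 0.009]
force: [0.7, 0.5, -1.9]
width: 0.126
```

```bash
cat > m2.py <<'E'
from meas import *
import sys
tag=sys.argv[1];x0=[float(a) for a in sys.argv[2:5]]
TR=[np.array([[-70,-45],[70,-45],[70,45],[-70,45]],float)]
for n in("side","top"):
  p=arm.get_image(n);cv2.imwrite(f"pics/{n}{tag}.png",p["img"]);np.savez(f"{n}{tag}.npz",**{k:p[k] for k in("img","depth","K","rvec","tvec")})
  O=dict(side=np.array([652.15,-76.7]),top=np.array([653.65,-82.6]))[n]
  W=world(p);z=W[...,2]
  P,_=onoff(p,(z>.005)&(z<.015),.010,x0[:2],78);_,Q=onoff(p,z>.004,.010,x0[:2],82)
  r,f=fitpoly(TR,P,Q,x0);c,s=np.cos(HY),np.sin(HY);d=r[:2]-O
  print(n,r,f,"in holder:",np.round([d@[c,s],d@[-s,c],r[2]-HY],3))
E
python3 -c "
from h import *
tg((-160,-48),(-100,-48),(15,-47.5))"; python3 m2.py 2 612 38 -1.643
python3 -c "
import cv2
a=cv2.imread('pics/side2.png');cv2.imwrite('pics/s2.png',cv2.resize(a[170:320,110:310],(800,600),interpolation=3))"
```

```text
now [615.3  89.   18.2] xyaw 1.4963 w 0.126 t 4.95 F [ 0.7  0.5 -1.9] j [ 0.21  0.77 -0.69  1.73  0.62  0.88  0.75]
(np.float64(614.7723088790215), np.float64(83.47573094606703), 18.5, 1.4986) -> [-5.5 -0.1 -0.3] [-0.0052  0.0033 -0.0023] mag 0.01
(np.float64(610.4438517505611), np.float64(23.6320641225252), 18.5, 1.4986) -> [-65.5  -0.   -0.1] [-0.0052  0.0033 -0.0023] mag 0.01
(np.float64(602.6463394778747), np.float64(-91.10436776533379), 18.5, 1.4986) -> [-180.5    0.8    0.3] [-0.0052  0.0033 -0.0023] mag 0.01
side [611.939  37.512  -1.641] 0.0145 in holder: [-1.11014e+02 -4.83460e+01  2.00000e-03]
top [612.     38.     -1.643] nan in holder: [-117.281  -50.242    0.   ]meas.py:19: RuntimeWarning: invalid value encountered in scalar divide
  return np.round(r.x,3),round(r.fun/(len(P)+len(Q)),4)
```

View pics/s2.png

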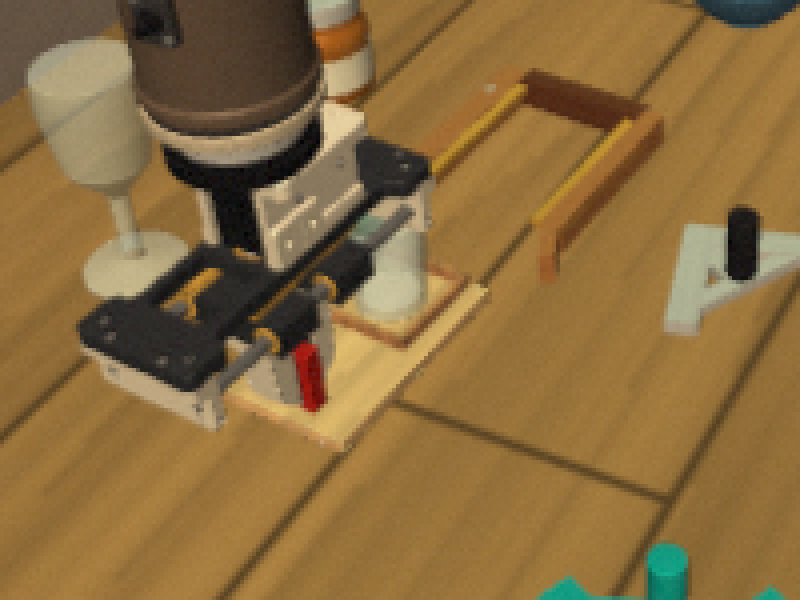

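The crop shows the tray straight before the mouth, with the bar gripped at (310,378) and the tumbler upright at (392,280). The side-camera fit puts the tray at holder y -48.3 mm with 0.002 rad yaw error.

Emit:
{"name": "play_rows", "arguments": {"motion": [[-1, -10, 0, 0, 0, 0, -0.002], [-1, -25, 0, 0, 0, 0, -0.002], [-1, -40, 0, 0, 0, 0, -0.002], [-1, -55, 0, 0, 0, 0, -0.002], [-1, -68, 0, 0, 0, 0, -0.002], [-1, -80, 0.2, 0, 0, 0, -0.002], [-1, -92, 0.3, 0, 0, 0, -0.002], [-1, -104, 0.4, 0, 0, 0, -0.002], [-1, -116, 0.5, 0, 0, 0, -0.002], [-1, -125, 0.5, 0, 0, 0, -0.002]]}}

```text
clock: 6.05
position: [0.6062, -0.0375, 0.0186]
ee_rot: [-2.302, -2.137, 0.012]
force: [0.1, -0.7, -4.8]
width: 0.129
```

```bash
python3 -c "
from h import *
tg((0,-47.5),(15,-47.5))"
```

```text
now [606.2 -37.5  18.6] xyaw 1.4966 w 0.129 t 6.05 F [ 0.1 -0.7 -4.8] j [ 0.43  0.76 -0.7   1.76  0.62  0.86  0.94]
(np.float64(603.7284537599897), np.float64(-76.14345105944834), 18.5, 1.4986) -> [-38.7   0.4   0.3] [-0.0056  0.0049 -0.002 ] mag 0.01
(np.float64(602.6463394778747), np.float64(-91.10436776533379), 18.5, 1.4986) -> [-53.7   0.4   0.4] [-0.0056  0.0049 -0.002 ] mag 0.01
```

Emit:
{"name": "play_rows", "arguments": {"motion": [[-1, -8, 0.2, 0.3, 0, 0, -0.002], [-1, -18, 0.2, 0.3, 0, 0, -0.002], [-1, -28, 0.4, 0.3, 0, 0, -0.002], [-1, -36, 0.4, 0.3, 0, 0, -0.002], [-1, -42, 0.4, 0.3, 0, 0, -0.002], [-1, -46, 0.4, 0.3, 0, 0, -0.002], [-1, -50, 0.4, 0.3, 0, 0, -0.002], [-1, -53, 0.4, 0.3, 0, 0, -0.002], [-1, -55, 0.4, 0.3, 0, 0, -0.002], [-1, -56, 0.4, 0.3, 0, 0, -0.002]]}}

```text
clock: 7.05
position: [0.6025, -0.0927, 0.0187]
ee_rot: [-2.298, -2.14, 0.011]
force: [-1.2, 2.7, -3.8]
width: 0.129
```

```bash
python3 -c "
from h import *
tg((15,-47.5))"; python3 m2.py 3 600.5 -145 -1.643
```

```text
now [602.5 -92.7  18.7] xyaw 1.4992 w 0.129 t 7.05 F [-1.2  2.7 -3.8] j [ 0.52  0.76 -0.7   1.76  0.63  0.86  1.03]
(np.float64(602.6463394778747), np.float64(-91.10436776533379), 18.5, 1.4986) -> [1.6 0.1 0.2] [-0.0056  0.004   0.0006] mag 0.01
side [ 584.602 -142.172   -1.628] 0.0286 in holder: [ 7.0174e+01 -6.2649e+01  1.5000e-02]
top [ 590.918 -154.394   -1.787] 0.0314 in holder: [ 76.132 -57.389  -0.144]
```

Force rose slightly; push on until the stop is clearly felt.

Emit:
{"name": "play_rows", "arguments": {"motion": [[-1, -2, 0, 0, 0, 0, 0], [-1, -4, 0, 0, 0, 0, 0], [-1, -6, 0, 0, 0, 0, 0], [-1, -7, 0, 0, 0, 0, 0], [-1, -7, 0, 0, 0, 0, 0]]}}

```text
clock: 7.65
position: [0.6021, -0.093, 0.0194]
ee_rot: [-2.29, -2.142, 0.002]
force: [-2.5, 16.0, 0.9]
width: 0.134
```

```bash
python3 -c "
from h import *
tg((15,-47.5))"
```

```text
now [602.1 -93.   19.4] xyaw 1.5042 w 0.134 t 7.65 F [-2.5 16.   0.9] j [ 0.53  0.76 -0.71  1.76  0.62  0.86  1.04]
(np.float64(602.6463394778747), np.float64(-91.10436776533379), 18.5, 1.4986) -> [1.9 0.5 1. ] [-0.0053 -0.0031  0.0057] mag 0.01
```

Emit:
{"name": "play_rows", "arguments": {"motion": [[-1, 0.5, 0, 0, 0, 0, 0], [0, 0.5, 0, 0, 0, 0, 0], [0, 0.5, 0, 0, 0, 0, 0], [0, 0.5, 0, 0, 0, 0, 0], [0, 0.5, 0, -20, 0, 0, 0], [0, 0.5, 0, -60, 0, 0, 0], [0, 0.5, 0, -100, 0, 0, 0], [0, 0.5, 0, -130, 0, 0, 0], [0, 0.5, 0, -130, 0, 0, 0]]}}

```text
clock: 8.55
position: [0.6055, -0.0931, 0.1543]
ee_rot: [-2.295, -2.145, -0.005]
force: [-0.3, 0.1, 0.0]
width: 0.501
```

```bash
python3 -c "
from h import *
goal((432.5,-109.8,130,1.85),(432.5,-109.8,21,1.85))"
```

```text
now [605.5 -93.1 154.3] xyaw 1.5033 w 0.501 t 8.55 F [-0.3  0.1  0. ] j [ 0.59  0.61 -0.81  1.65  0.48  1.09  1.15]
(432.5, -109.8, 130, 1.85) -> [ -28.3 -171.5   23.8] [ 0.0027 -0.002  -0.3467] mag 0.35
(432.5, -109.8, 21, 1.85) -> [ -28.6 -171.8  132.8] [ 0.0027 -0.002  -0.3467] mag 0.35
```

Emit:
{"name": "play_rows", "arguments": {"motion": [[0, -28, -171.5, 20, 0.003, -0.002, -0.347], [0, -28, -171.5, 20, 0.003, -0.002, -0.347], [0, -28, -171.5, 20, 0.003, -0.002, -0.347], [0, -28, -171.5, 20, 0.003, -0.002, -0.347], [0, -28, -171.5, 20, 0.003, -0.002, -0.347], [0, -28, -171.5, 20, 0.003, -0.002, -0.347]]}}

```text
clock: 9.15
position: [0.4328, -0.1103, 0.1339]
ee_rot: [1.892, 2.507, -0.001]
force: [0.0, 0.3, 0.6]
width: 0.497
```

```bash
python3 - <<'E'
from h import *
goal((432.5,-109.8,21,1.85))
import os
os.system("python3 m2.py 4 600.5 -147 -1.643")
a=cv2.imread('pics/side4.png');cv2.imwrite('pics/s4.png',cv2.resize(a[150:300,150:350],(800,600),interpolation=3))
E
```

```text
side [ 608.751 -140.323   -1.533] 0.1218 in holder: [ 66.588 -38.696   0.11 ]
top [ 601.455 -148.108   -1.636] 0.0237 in holder: [ 6.9103e+01 -4.7333e+01  7.0000e-03]
now [ 432.8 -110.3  133.9] xyaw 1.8487 w 0.497 t 9.15 F [0.  0.3 0.6] j [ 0.9   0.44 -0.98  2.05  0.47  0.9   1.5 ]
(432.5, -109.8, 21, 1.85) -> [  0.6  -0.2 112.9] [ 0.0002  0.0008 -0.0013] mag 0.0
```

View pics/s4.png

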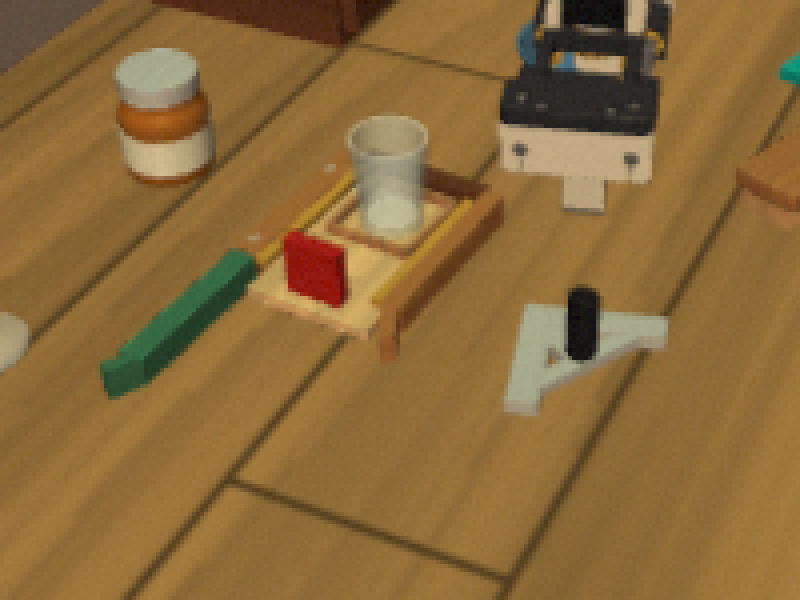

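The crop shows the tray home between the rails, its front edge at about (310,305), and the tumbler upright at (390,180). The square's knob at (583,325) lies below the gripper.

Emit:
{"name": "play_rows", "arguments": {"motion": [[0, 0.6, -0.2, 45, 0, 0, 0], [0, 0.6, -0.2, 85, 0, 0, 0], [0, 0.6, -0.2, 105, 0, 0, 0], [0, 0.6, -0.2, 111, 0, 0, 0], [0, 0.6, -0.2, 111, 0, 0, 0], [-1, 0.6, -0.2, 111, 0, 0, 0], [-1, 0.6, -0.2, 111, 0, 0, 0], [-1, 0.6, -0.2, 111, 0, 0, 0], [-1, 0.6, -0.2, 111, 0, 0, 0], [-1, 0.6, -0.2, 111, 0, 0, 0]], "force": 30}}

```text
clock: 10.25
position: [0.4342, -0.1093, 0.0237]
ee_rot: [1.89, 2.507, 0.002]
force: [-1.0, -1.2, 7.4]
width: 0.208
```

```bash
cat > m3.py <<'E'
from meas import *
import sys
tag=sys.argv[1];x0=[float(a) for a in sys.argv[2:5]]
OFF=dict(side=(-.7,3.0),top=(.8,-3.0))
for n in("side","top"):
  p=arm.get_image(n);cv2.imwrite(f"pics/{n}{tag}.png",p["img"])
  W=world(p);z=W[...,2];hsv=cv2.cvtColor(p["img"],cv2.COLOR_BGR2HSV);S,V=hsv[...,1].astype(int),hsv[...,2].astype(int)
  c=np.array(x0[:2])+np.array([[np.cos(x0[2]),-np.sin(x0[2])],[np.sin(x0[2]),np.cos(x0[2])]])@[35,35]
  g=(S<55)&(V>110)&(z>.004)&(z<.016);u=(z>.016)
  P,_=onoff(p,g,.010,c,80);_,Q=onoff(p,g|u,.010,c,80)
  r,f=fitpoly(SQ,P,Q,x0);r[:2]-=OFF[n];print(n,len(P),r,f)
E
python3 -c "
from h import *
goal((432.5,-109.8,21,1.85))"; python3 m3.py 5 480.8 -137.5 1.85
```

```text
now [ 434.2 -109.3   23.7] xyaw 1.8494 w 0.208 t 10.25 F [-1.  -1.2  7.4] j [ 0.73  0.59 -0.81  2.16  0.7   0.67  1.29]
(432.5, -109.8, 21, 1.85) -> [-0.  -1.7  2.7] [ 0.0021  0.001  -0.0006] mag 0.0
side 202 [ 481.742 -137.088    1.852] 0.0401
top 0 [ 480.   -134.5     1.85] 0.0
```

```bash
sed -i 's/^HO=.*/HO=np.array([652.8,-81.3]);HY=-1.643/' h.py; python3 -c "
from h import *
goal(*[(*hp(*k),23,1.4975) for k in((-115,-140),(-62,-62),(-46,-46),(-40,-40))])"
```

```text
now [ 434.1 -109.3   23.7] xyaw 1.8495 w 0.212 t 10.35 F [-1.  -1.4  7.1] j [ 0.73  0.59 -0.81  2.16  0.7   0.67  1.29]
(np.float64(521.4609869079516), np.float64(43.50009471152952), 23, 1.4975) -> [122.9 126.    0.8] [0.0021 0.0007 0.352 ] mag 0.35
(np.float64(595.4342833150824), np.float64(-14.988805249597661), 23, 1.4975) -> [ 46.3 181.    1. ] [0.0021 0.0007 0.352 ] mag 0.35
(np.float64(610.238339233771), np.float64(-32.10137163679826), 23, 1.4975) -> [ 25.8 190.5   1. ] [0.0021 0.0007 0.352 ] mag 0.35
(np.float64(615.789860203279), np.float64(-38.518584031998486), 23, 1.4975) -> [ 18.1 194.1   1.1] [0.0021 0.0007 0.352 ] mag 0.35
```

Emit:
{"name": "play_rows", "arguments": {"motion": [[-1, 12, 2, 0, 0, 0, 0.03], [-1, 30, 6, 0, 0, 0, 0.07], [-1, 50, 18, 0, 0, 0, 0.12], [-1, 68, 34, 0, 0, 0, 0.17], [-1, 84, 52, 0, 0, 0, 0.22], [-1, 97, 70, 0, 0, 0, 0.27], [-1, 108, 88, 0, 0, 0, 0.31], [-1, 117, 106, 0, 0, 0, 0.34], [-1, 122, 120, 0, 0, 0, 0.352], [-1, 123, 126, 0, 0, 0, 0.352]]}}

```text
clock: 11.35
position: [0.5224, 0.0449, 0.0239]
ee_rot: [2.299, 2.138, 0.004]
force: [-0.9, 0.1, -3.0]
width: 0.211
```

```bash
python3 -c "
from h import *
goal(*[(*hp(*k),23,1.4975) for k in((-62,-62),(-46,-46),(-40,-40))])"; python3 m3.py 6 564 0 1.4986
```

```text
now [522.4  44.9  23.9] xyaw 1.4984 w 0.211 t 11.35 F [-0.9  0.1 -3. ] j [ 0.31  0.65 -0.7   1.98  0.62  0.74  0.74]
(np.float64(595.4342833150824), np.float64(-14.988805249597661), 23, 1.4975) -> [-54.5  77.2   1.1] [ 0.0029 -0.0007  0.0009] mag 0.0
(np.float64(610.238339233771), np.float64(-32.10137163679826), 23, 1.4975) -> [-70.5  93.2   1.1] [ 0.0029 -0.0007  0.0009] mag 0.0
(np.float64(615.789860203279), np.float64(-38.518584031998486), 23, 1.4975) -> [-76.5  99.2   1.1] [ 0.0029 -0.0007  0.0009] mag 0.0
side 294 [556.851   2.501   1.485] 0.054
top 0 [536.533  29.667   1.532] 0.0
```

Emit:
{"name": "play_rows", "arguments": {"motion": [[-1, -8, 12, 0.5, 0, 0, 0], [-1, -20, 29, 0.5, 0, 0, 0], [-1, -32, 46, 0.5, 0, 0, 0], [-1, -43, 62, 0.5, 0, 0, 0], [-1, -53, 76, 0.5, 0, 0, 0], [-1, -61, 86, 0.5, 0, 0, 0], [-1, -67, 92, 0.5, 0, 0, 0], [-1, -70, 94, 0.5, 0, 0, 0], [-1, -70, 94, 0.5, 0, 0, 0]]}}

```text
clock: 12.35
position: [0.6109, -0.0338, 0.0238]
ee_rot: [2.299, 2.137, 0.003]
force: [2.3, -1.1, 3.3]
width: 0.208
```

```bash
python3 -c "
from h import *
goal((*hp(-40,-40),23,1.4986))"; python3 m3.py 7 645 -74 1.4986;python3 -c "
import cv2
a=cv2.imread('pics/side7.png');cv2.imwrite('pics/s7.png',cv2.resize(a[170:290,140:300],(800,600),interpolation=3))"
```

```text
now [610.9 -33.8  23.8] xyaw 1.4974 w 0.208 t 12.35 F [ 2.3 -1.1  3.3] j [ 0.42  0.75 -0.69  1.76  0.61  0.86  0.95]
(np.float64(615.789860203279), np.float64(-38.518584031998486), 23, 1.4986) -> [-4.4  5.2  0.8] [ 0.0034  0.0003 -0.0012] mag 0.0
side 272 [644.089 -75.843   1.483] 0.0568
top 0 [670.867 -97.667   1.565] 0.0
```

View pics/s7.png

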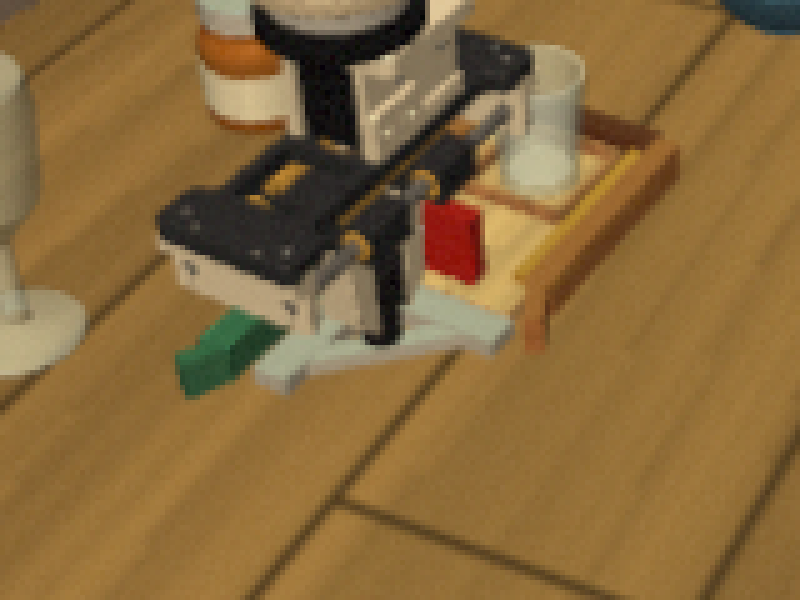

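The crop shows the square lying flat near the corner, with one leg end by the fence at (280,365), the other at (495,330) and the tumbler upright at (540,130). Now pressing gently into both.

Emit:
{"name": "play_rows", "arguments": {"motion": [[-1, -1.5, 2, 0.5, 0, 0, 0], [-1, -3, 4, 0.8, 0, 0, 0], [-1, -4.5, 6, 0.8, 0, 0, 0], [-1, -6, 8, 0.8, 0, 0, 0], [-1, -7.5, 10, 0.8, 0, 0, 0], [-1, -9, 12, 0.8, 0, 0, 0], [-1, -9, 12, 0.8, 0, 0, 0], [-1, -9, 12, 0.8, 0, 0, 0]]}}

```text
clock: 13.25
position: [0.6193, -0.0383, 0.0237]
ee_rot: [-2.294, -2.142, -0.003]
force: [-11.9, 11.6, 15.6]
width: 0.209
```

```bash
python3 -c "
from h import *
goal((*hp(-40,-40),23,1.4986))"; python3 m3.py 8 652 -80 1.4986
```

```text
now [619.3 -38.3  23.7] xyaw 1.502 w 0.209 t 13.25 F [-11.9  11.6  15.6] j [ 0.43  0.76 -0.69  1.73  0.61  0.87  0.97]
(np.float64(615.789860203279), np.float64(-38.518584031998486), 23, 1.4986) -> [-0.4 -3.5  0.7] [-0.0008 -0.0035  0.0034] mag 0.0
side 277 [652.483 -80.702   1.472] 0.061
top 0 [ 677.867 -103.667    1.565] 0.0
```

```bash
python3 -c "
import cv2
a=cv2.imread('pics/side8.png');cv2.imwrite('pics/s8.png',cv2.resize(a[200:260,165:245],(800,600),interpolation=2))"
```

```text
(no output)
```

View pics/s8.png

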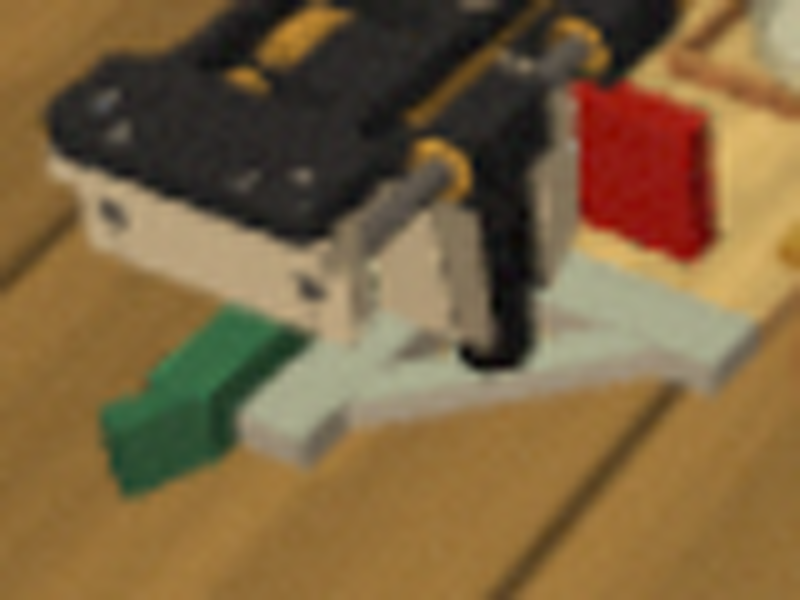

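Emit:
{"name": "play_rows", "arguments": {"motion": [[-1, -5, 3.5, 0.5, 0, 0, 0], [-1, -5, 3.5, 0.5, 0, 0, 0], [-1, -5, 3.5, 0.5, 0, 0, 0], [-1, -5, 3.5, 0.5, 0, 0, 0]], "force": 13}}

```text
clock: 13.75
position: [0.6196, -0.0383, 0.0235]
ee_rot: [-2.285, -2.143, -0.004]
force: [-10.1, 12.0, 13.0]
width: 0.212
```

```bash
python3 -c "
from h import *
goal((*hp(-40,-40),23,1.4986));print(arm.observe()['ft_torque'])"
```

```text
now [619.6 -38.3  23.5] xyaw 1.5067 w 0.212 t 13.75 F [-10.1  12.   13. ] j [ 0.43  0.77 -0.7   1.73  0.6   0.88  0.98]
(np.float64(615.789860203279), np.float64(-38.518584031998486), 23, 1.4986) -> [-0.5 -3.8  0.6] [-0.005  -0.0078  0.0081] mag 0.01
[2.42752793 2.01699725 0.0939895 ]
```

Emit:
{"name": "play_rows", "arguments": {"motion": [[-1, -5, 3.5, 0.5, 0, 0, 0.006], [-1, -5, 3.5, 0.5, 0, 0, 0.006], [-1, -5, 3.5, 0.5, 0, 0, 0.006], [-1, -5, 3.5, 0.5, 0, 0, 0.006], [-1, -5, 3.5, 0.5, 0, 0, 0.006], [-1, -5, 3.5, 0.5, 0, 0, 0.006]], "force": 25}}

```text
clock: 14.35
position: [0.6195, -0.0383, 0.0235]
ee_rot: [-2.282, -2.137, -0.003]
force: [-13.0, 11.4, 15.5]
width: 0.208
```

```bash
python3 m3.py 9 652.5 -80.7 1.4986; python3 - <<'E'
from h import *
goal((*hp(-40,-40),23,1.4986))
# edge yaws from the same side view: outer ends of legs, tray edge
a=cv2.imread('pics/side9.png');cv2.imwrite('pics/s9.png',cv2.resize(a[200:260,165:245],(800,600),interpolation=2))
p=arm.get_image('side');W=world(p);z=W[...,2];S=cv2.cvtColor(p['img'],cv2.COLOR_BGR2HSV);H,Sa,V=[S[...,i].astype(int) for i in range(3)]
g=(Sa<55)&(V>110)&(z>.004)&(z<.016)
P,_=__import__('meas').onoff(p,g,.010,(615,-40),85)
c,s=np.cos(HY),np.sin(HY);d=P-np.array([-.7,3.0])-HO;h=np.c_[d@[c,s],d@[-s,c]]
print('holder-frame extents of square top',np.round(np.percentile(h,[1,99],0),1))
for lo in range(-90,-20,10):
    m=(h[:,1]>lo)&(h[:,1]<=lo+10)
    if m.sum()>3: print('y',lo,'max x',round(h[m,0].max(),1))
for lo in range(-90,0,10):
    m=(h[:,0]>lo)&(h[:,0]<=lo+10)
    if m.sum()>3: print('x',lo,'max y',round(h[m,1].max(),1))
E
```

```text
side 280 [652.319 -80.878   1.471] 0.0618
top 0 [ 681.033 -131.033    1.765] 0.0
now [619.5 -38.3  23.5] xyaw 1.5055 w 0.212 t 14.45 F [-12.3  12.   16.3] j [ 0.43  0.77 -0.7   1.72  0.6   0.88  0.99]
(np.float64(615.789860203279), np.float64(-38.518584031998486), 23, 1.4986) -> [-0.5 -3.7  0.6] [-0.0098 -0.0119  0.007 ] mag 0.02
holder-frame extents of square top [[-88.4 -88.1]
 [ -3.1   2. ]]
y -90 max x -3.1
y -80 max x -2.7
y -70 max x -3.1
y -60 max x -3.5
y -50 max x -2.7
y -40 max x -3.2
y -30 max x -52.0
x -90 max y 2.9
x -80 max y 3.1
x -70 max y 1.8
x -60 max y -0.4
x -50 max y -6.5
x -40 max y -47.5
x -30 max y -45.3
x -20 max y -36.5
x -10 max y -34.0
```

View pics/s9.png

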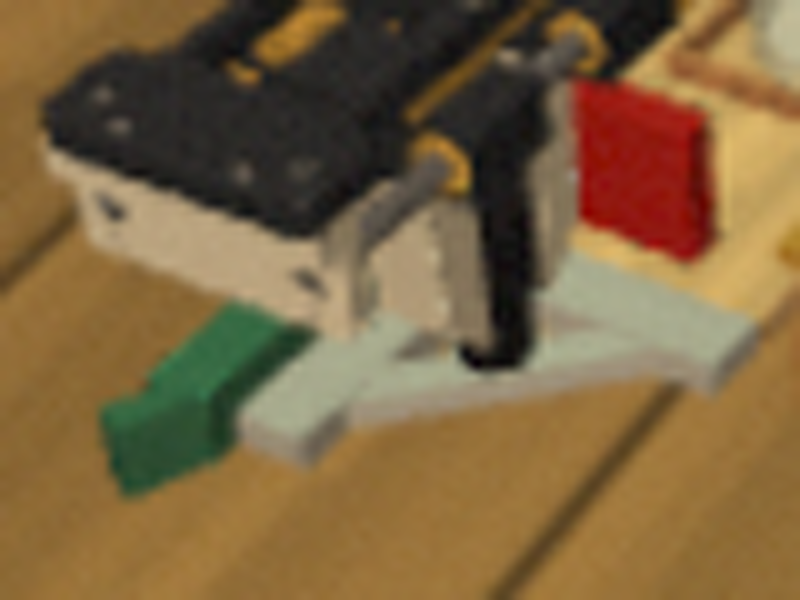

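```bash
python3 -c "
from h import *
s=arm.observe();print(s['clock'],s['force'],np.abs(s['dq']).max());print(arm.sign_off())"
```

```text
14.5 [-12.52836422  11.21994248  15.21183211] 0.0024176714716098095
the job is handed in; nothing more can be done
None
```

The tray is home in the holder with the tumbler upright in its pocket. The square is pressed into the corner and still gripped. I handed the job in at 14.5 s; no verdict is reported.

- **Tray:** I slid it in by the red bar until it met the back stop, where I felt about 16 N. The view afterwards showed it fully between the rails. The top-camera fit put its front edge within about 1 mm of home and its yaw within 0.01 rad. The side-camera fit was too far off to use.
- **Square:** I took the steel square by its black knob, slid it along the bench and pressed it into the corner. The last readings were about 12.5 N towards the fence, 11 N towards the tray and 15 N upward on the tool, with the arm at rest.
- **Flushness:** The last side view shows both legs flush, and the tray-side edge ran parallel to the holder's axis within noise.

**Checks that disagreed:**
- The two cameras differ by about 6 mm in y, so I used their mean and the felt contact with the stop.
- The side-camera fit of the square, partly hidden by the gripper, gave a yaw about 0.027 rad off. That is close to the 0.03 limit, but the edge check and tool yaw contradicted it.
- The side-camera edge check put the tray-side edge about 3 mm short of the holder origin, inside the 4 mm limit. I put this down to camera offset, because the tray was felt on its stop and the square was pressing on it.
- The top camera could not see the square at the end.

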